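# Brush out the rinsing mug

## Robot

A 6-joint arm with a two-finger parallel gripper is mounted at the origin on the work surface; the furniture and walls round the work are solid. World frame = base frame: x ahead of the robot, y to its left, z up, the work surface at z = 0. Lengths are in m, angles in rad, forces in N, time in s.
With the tool pointing down it reaches from about 0.375 to 0.9 m from the base axis. Payload 3.1 kg.
Tool frame: the origin (TCP) lies at the very end of the fingers, on their centre line; the grasp point (between the pads) lies 19 mm behind it; x points along the fingers, z is the direction in which the jaws open and shut, and the axes are right-handed (so a half turn about x gives the same grasp; the last joint's range is limited). The gripper opens to 87 mm and grips with 3 to 60 N. Pads are 19 mm wide; open, the fingers measure 117 mm over their backs; the gripper's body (75 mm by 190 mm) begins 51 mm behind the grasp point.
Start: joints at [-1.333, 0.527, 1.433, -0, 1.181, -0.178], TCP at [0.253, -0.571, 0.223] pointing down, gripper open.
Joint ranges: [-3.08, 3.08], [-0.75, 2.2], [0.22, 2.44], [-1.43, 4.57], [0, 2.65], [-2.85, 2.85]. Speed limits (rad/s): [2.79, 2.79, 3.14, 3.14, 3.14, 3.14].

## Interface

Orientations are given as a unit quaternion [x, y, z, w].
In Python, from rig import get_obs, vision, hand_in gives the robot as it stands. The module is installed in compiled form; this text tells all that it offers.
- The arm moves only by the tool step_arm, never from a script. Its arguments are lists of equal length, an entry for each row: "slide": the shift along the world's x, y, z scaled (see below), a list of three; "turn": the turn, a rotation vector about the world's x, y, z scaled (see below), a list of three. In form: {"slide": [[dx, dy, dz], ...], "turn": [[wx, wy, wz], ...]}. A call has 1 to 12 rows; each row is the pose to reach, as a shift and turn from the pose commanded when the call began, turning the shorter way round; what a row does not reach only later rows make up. The controller multiplies each number of a shift by 0.1 m and each number of a turn by 2 pi rad. A row lasts 1/10 s, in which the tool goes at most 50 mm and 8.59 degrees, less where a joint would pass 70% of its speed; a pose out of reach is approached as far as the arm can. A call with a number of a shift or a turn outside -1 to 1 is refused whole. A call with a gripper value outside its range is refused whole. "jaw" is the opening, from 0 (shut) to 1 (fully open), set as the call begins (left out, the last holds). The fingers move at their own pace and stop on an object; "newtons" is the grip in N (left out, the last holds). Time passes only in rows, so rows that repeat a pose let the fingers close. It gives the time, the measured TCP pose, the force and the opening at its end, in the units of the state.
- get_obs(): the state, without advancing time (a new reading comes with each control period).
- vision.camera(name): name is "side" or "top"; returns a dict with "image" (384x512x3 uint8, red, green, blue), "depth" (384x512 float32, m along the optical axis (not along the pixel's ray), 0 where there is no reading), "mtx" (3x3 intrinsics, pixels), "T" (4x4, takes a point from camera to world coordinates). Camera axes: x right, y down, z forward; pixel columns grow to the right and rows downward; lengths in m; the calibration is good to about 2 mm. A picture is of the moment at which its call begins.
- hand_in(): hands the job in, once; it reports no verdict.
Trained networks look in a picture, given as the dict that the camera call returned (one of the last four; its "shot" number tells which), for a name from the list of things; names that differ only in an ending like _2 or _b are one class to them, and where a whole thing is asked for, a point or a joint stands for the part that bears it (a point fixed in the world has none). Each returns a list of dicts, best first, with "p" (0 to 1); they miss things now and then, are a little off and sometimes report something else, mostly with a low value. They report only what shows in the picture. A call takes as long as a camera call.
- vision.silhouettes(picture, thing): "mask" (384x512 bool, what is visible of it) and "centre" ([column, row] in pixels, amid what is visible of it).
- vision.spot_point(picture, thing): "centre" ([column, row] in pixels: a listed point, or the origin of a listed thing).
The state is a dict: "time": time; "q": joint angles; "joint_velocities": joint speeds; "joint_torque": joint torques, N m; "position": TCP position; "tool_rot": TCP orientation; "ft_force": force on the tool from outside, world axes, zero at the start; "moment": the same for the moment, N m; "grip_width": finger opening in m.
Only numpy, scipy, OpenCV 4.12 (cv2) and the standard library are available. Lean on these libraries where they do the work, as an engineer would, in place of code of your own. Each camera call takes 0.05 s, during which the arm holds its last target.

## Task

Take the long bottle brush (bristle cylinder, thin wire stem, slim handle) out of the wooden rack and scrub the inside of the empty mug with it: push it upright to the bottom of the mug three times, drawing it about halfway or more up the inside between one push and the next. Then stand the brush back in its own slot in the rack and let go; leave the mug standing where it is and the short thick brush in its slot.

Things in the scene. Friction and masses are not known exactly. Their poses are not given: they have to be found in the camera images.
- brush: Bottle brush, 195 mm long, 0.08 kg, the taller of the two brushes in the rack, standing upright with its bristles down. Origin: centre of the flat lower end of the bristles; z points along the brush to the handle's end. Bristle head (stiff) 30 mm diameter from z = 0 to 80 mm, wire stem 7 mm diameter to z = 117 mm, round wooden handle 18 mm diameter from z = 117 to 195 mm (grip it at about z = 155 mm). It can be gripped at any yaw.
- stub_brush: Bystander: short thick brush, 120 mm long (its top 130 mm above the bench: lift the other one clear over it), 29 mm wide head directly under a thick wooden handle of 22 mm, no wire stem; stands upright in the rack's other slot. Origin: centre of its lower end. Which of the two slots it has changes.
- rack: Fixed pale wooden block, 75 x 190 x 50 mm high, with two round blind slots in its top, 44 mm diameter, 40 mm deep, at y = +55 and y = -55 mm of its own frame (x = 0). Origin: centre of its underside, on the bench. One brush stands loosely in each slot, on the slot's floor 10 mm above the bench.
- mug_in (a point): Centre of the inside floor of the empty mug, 5 mm above the bench; z points up the mug's axis. The mug is plain white, loose, about 0.35 kg, stands open end up, straight-sided, outside diameter 82 mm, height 100 mm, inside diameter 72 mm, inside depth 95 mm; its handle sticks out to 77 mm from the axis, along the point's +y. (The green and white mug with coffee in it, at the robot's right, is a bystander.)

How it is judged:
On the way, in this order (a step that is already met when the one before it is completed fails the run):
1. the brush's foot is at the bottom of the mug for the first time (within 18 mm of its floor, brush upright within 0.3 rad) (z of brush in the frame of mug_in below 0.018 m and horizontal distance between brush and mug_in below 0.03 m and angle between brush's own z axis and vertical below 0.3 rad), for 0.1 s.
2. the brush is drawn up inside the mug, its foot 40 to 100 mm above the floor (z of brush in the frame of mug_in between 0.04 and 0.1 m and horizontal distance between brush and mug_in below 0.03 m and angle between brush's own z axis and vertical below 0.3 rad), for 0.05 s.
3. the brush's foot is at the bottom of the mug for the second time (within 18 mm of its floor, brush upright within 0.3 rad) (all of step 1), for 0.1 s.
4. the brush is drawn up inside the mug, its foot 40 to 100 mm above the floor (all of step 2), for 0.05 s.
5. the brush's foot is at the bottom of the mug for the third time (within 18 mm of its floor, brush upright within 0.3 rad) (all of step 3), for 0.1 s.
At the end, for the whole second after the job is handed in: The bottle brush stands (or leans loosely) in the slot it came from, its foot within 20 mm of where it was and less than 0.4 rad from upright, at rest; the mug is upright within 0.1 rad and within 40 mm of where it stood; the short thick brush is within 20 mm of where it stood (distance of each of brush, stub_brush from where it was at the start of the episode below 0.02 m and angle between brush's own z axis and vertical below 0.4 rad and linear speed of brush below 0.02 m/s and distance of mug_in from where it was at the start of the episode below 0.04 m and angle between mug_in's own z axis and vertical below 0.1 rad); the robot touches nothing.
It fails at once if the mug is knocked over (angle between mug_in's own z axis and vertical above 0.5 rad).
It fails at once if the short thick brush is taken out of its slot (distance of stub_brush from where it was at the start of the episode above 0.035 m).
It also fails if it takes over 58 s, if anything falls off the work surface, if the arm or the gripper's body presses on something with over 40 N, if the wrist force passes 120 N, or if a joint passes its speed limit or range.

## Working session

There is one attempt and no reset: what is moved stays moved. The work goes in short steps, Python scripts to look and compute and a tool call to move; the robot and the scene stay as the last step left them, time stands still between calls to the robot, and variables do not carry over. Pictures are saved under pics/ and viewed, and the job is handed in when it is done.

Besides the shell and the picture viewer there is one more tool, called after "Request:" as a command line: name --argument value ..., lists and objects as JSON in quotes. step_arm: Moves the arm, as the interface text tells. Its arguments: {"type":"object","properties":{"slide":{"type":"array"},"turn":{"type":"array"},"jaw":{"type":"number"},"newtons":{"type":"number"}},"required":["slide","turn"]}

```bash
mkdir -p pics; cat > h.py <<'E'
import numpy as np, cv2
from rig import get_obs, vision, hand_in
def pts(c,mask):
    d=c["depth"]; v,u=np.nonzero(mask&(d>0)); z=d[v,u]; K=c["mtx"]
    P=np.c_[(u-K[0,2])*z/K[0,0],(v-K[1,2])*z/K[1,1],z]
    return P@c["T"][:3,:3].T+c["T"][:3,3]
E
python3 - <<'E'
from h import *
s=get_obs(); print({k:np.round(v,3) for k,v in s.items()})
for n in("side","top"):
    c=vision.camera(n); cv2.imwrite(f"pics/{n}0.png",c["image"][:,:,::-1])
    print(n,c["T"].round(3).tolist())
    for t in("brush","stub_brush","rack","mug_in"):
        for m in vision.silhouettes(c,t)[:2]:
            P=pts(c,m["mask"])
            if len(P)==0: continue
            top=P[P[:,2]>P[:,2].max()-.008]
            print(t,round(m["p"],2),np.round(m["centre"]),"min",P.min(0).round(3),"max",P.max(0).round(3),"med",np.median(P,0).round(3),"top",top.mean(0).round(3), "topmid",((top.min(0)+top.max(0))/2).round(3))
        for m in vision.spot_point(c,t)[:2]: print("  pt",t,round(m["p"],2),np.round(m["centre"],1))
E
```

```text
{'time': np.float64(0.0), 'q': array([-1.333,  0.528,  1.434, -0.   ,  1.181, -0.178]), 'joint_velocities': array([-0.   , -0.   , -0.001,  0.   , -0.002,  0.001]), 'joint_torque': array([ 2.0000e-03, -4.4004e+01, -1.7659e+01,  6.4000e-02,  5.8000e-02,
       -0.0000e+00]), 'position': array([ 0.253, -0.571,  0.222]), 'tool_rot': array([ 0.386,  0.593, -0.385,  0.592]), 'ft_force': array([ 0.797, -0.407, -0.212]), 'moment': array([ 0.009, -0.002, -0.003]), 'grip_width': np.float64(0.087)}
side [[0.989, -0.075, 0.131, 0.368], [-0.151, -0.474, 0.868, -0.672], [-0.003, -0.877, -0.48, 0.483], [0.0, 0.0, 0.0, 1.0]]
brush 0.97 [256. 152.] min [0.477 0.189 0.018] max [0.531 0.434 0.203] med [0.491 0.2   0.102] top [0.491 0.201 0.2  ] topmid [0.492 0.201 0.2  ]
  pt brush 0.6 [253.5 188.9]
stub_brush 0.55 [243. 144.] min [0.47  0.298 0.046] max [0.498 0.324 0.129] med [0.482 0.308 0.082] top [0.482 0.311 0.125] topmid [0.483 0.31  0.125]
  pt stub_brush 0.52 [245.4 168.2]
rack 0.85 [252. 181.] min [ 0.444  0.161 -0.002] max [0.544 0.39  0.083] med [0.478 0.18  0.04 ] top [0.476 0.203 0.083] 
[... 543 characters left out ...]
76 0.192 0.013] max [0.528 0.232 0.208] med [0.486 0.204 0.09 ] top [0.49  0.207 0.203] topmid [0.491 0.207 0.204]
  pt brush 0.69 [207.8 190.4]
stub_brush 0.72 [159. 188.] min [0.469 0.303 0.013] max [0.505 0.327 0.133] med [0.477 0.311 0.084] top [0.482 0.316 0.128] topmid [0.483 0.316 0.13 ]
  pt stub_brush 0.77 [162.2 192.8]
rack 0.64 [181. 192.] min [ 0.443  0.165 -0.006] max [0.545 0.375 0.196] med [0.48  0.264 0.049] top [0.486 0.214 0.196] topmid [0.486 0.214 0.196]
  pt rack 0.89 [183.4 191.8]
mug_in 0.87 [322. 197.] min [ 0.432 -0.178 -0.004] max [ 0.538 -0.064  0.104] med [ 0.477 -0.112  0.032] top [ 0.473 -0.106  0.1  ] topmid [ 0.474 -0.105  0.1  ]
  pt mug_in 0.64 [316.8 199.5]
```

View pics/side0.png

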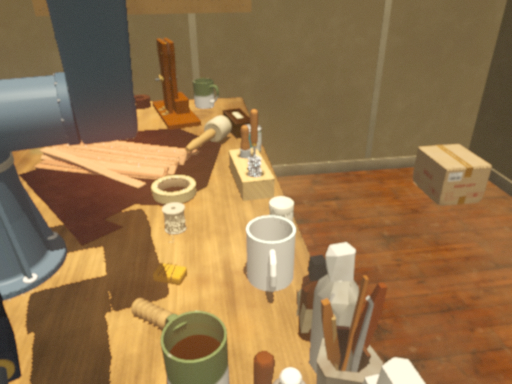

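View pics/top0.png

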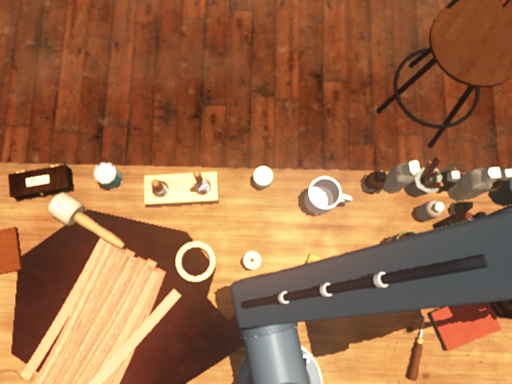

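```bash
python3 - <<'E'
from h import *
from scipy.optimize import least_squares
cs={n:vision.camera(n) for n in("side","top")}
for n,c in cs.items():
    im=c["image"]
    for nm,(x,y) in dict(brush=(.49,.205),mug=(.474,-.107)).items():
        p=np.linalg.inv(c["T"])@[x,y,.1,1]; q=c["mtx"]@p[:3]; u,v=(q[:2]/q[2]).astype(int)
        a=im[max(0,v-40):v+40,max(0,u-50):u+50]
        cv2.imwrite(f"pics/{n}_{nm}.png",cv2.resize(a,None,fx=6,fy=6,interpolation=cv2.INTER_CUBIC)[:,:,::-1])
    m=vision.silhouettes(c,"mug_in")[0]; P=pts(c,m["mask"])
    R=P[(P[:,2]>.094)&(P[:,2]<.108)]
    f=least_squares(lambda p:np.hypot(R[:,0]-p[0],R[:,1]-p[1])-.0385,[.474,-.107],loss="soft_l1",f_scale=.003)
    print(n,"rim",f.x.round(4),len(R),np.abs(f.fun).mean().round(4))
    H=P[np.hypot(*(P[:,:2]-f.x).T)>.05];H=H[(H[:,2]>.02)&(H[:,1]>-.2)&(H[:,2]<.1)]; print("handle",H.mean(0).round(3),len(H))
    m=vision.silhouettes(c,"brush")[0]; P=pts(c,m["mask"])
    for lo,hi in((.13,.15),(.15,.17),(.17,.19),(.19,.207)):
        B=P[(P[:,2]>lo)&(P[:,2]<hi)&(abs(P[:,1]-.205)<.03)]
        if len(B)<4: continue
        print(n,lo,len(B),B.mean(0).round(4))
    B=P[(P[:,2]>.135)&(P[:,2]<.2)&(abs(P[:,1]-.205)<.03)]
    f=least_squares(lambda p:np.hypot(B[:,0]-p[0]-p[2]*(B[:,2]-.165),B[:,1]-p[1]-p[3]*(B[:,2]-.165))-.009,[.49,.207,0,0],loss="soft_l1",f_scale=.002)
    print("axis",f.x.round(4))
E
```

```text
side rim [ 0.4741 -0.107 ] 377 0.001
handle [ 0.466 -0.174  0.063] 227
side 0.13 64 [0.4908 0.2003 0.1395]
side 0.15 70 [0.4911 0.1999 0.1597]
side 0.17 69 [0.491  0.2001 0.1799]
side 0.19 52 [0.4911 0.2009 0.1971]
axis [ 0.4917  0.2072 -0.0011  0.0054]
top rim [ 0.4731 -0.105 ] 172 0.0012
handle [ 0.465 -0.166  0.058] 69
top 0.13 12 [0.4859 0.2035 0.1412]
top 0.15 15 [0.4846 0.2039 0.1604]
top 0.17 14 [0.4845 0.2036 0.1818]
top 0.19 27 [0.488  0.2052 0.2013]
axis [0.4915 0.2074 0.0104 0.0041]
```

```bash
python3 - <<'E'
from h import *
for n in("side","top"):
    c=vision.camera(n); P=pts(c,np.ones((384,512),bool))
    for y in np.arange(-.65,.3,.05):
        B=P[(abs(P[:,1]-y)<.025)&(P[:,0]>.2)&(P[:,0]<.65)&(P[:,2]<.6)&(P[:,2]>-.01)]
        r=[]
        for x in np.arange(.25,.65,.05):
            b=B[abs(B[:,0]-x)<.025]; r.append(round(float(np.percentile(b[:,2],98)),2) if len(b)>3 else -1)
        print(n,round(y,2),r)
E
```

```text
side -0.65 [-1, -1, -1, -1, -1, -1, -1, -1]
side -0.6 [-1, -1, -1, -1, -1, -1, -1, -1]
side -0.55 [0.31, -1, -1, -1, -1, -1, -1, -1]
side -0.5 [0.32, -1, -1, -1, -1, 0.21, -1, -1]
side -0.45 [0.32, -1, -1, 0.18, -1, 0.21, -1, -1]
side -0.4 [-1, -1, -1, 0.18, 0.1, 0.2, 0.12, -1]
side -0.35 [-1, 0.1, 0.1, 0.1, 0.08, 0.18, 0.19, -1]
side -0.3 [0.0, 0.1, 0.1, 0.1, 0.0, 0.19, 0.19, -1]
side -0.25 [0.0, 0.09, 0.1, 0.0, 0.0, 0.13, -1, -1]
side -0.2 [0.02, 0.03, 0.0, 0.0, 0.07, 0.06, -1, -1]
side -0.15 [0.03, 0.02, 0.0, 0.0, 0.1, 0.1, -0.0, -1]
side -0.1 [0.45, 0.44, 0.01, 0.0, 0.1, 0.1, 0.0, -1]
side -0.05 [0.39, 0.4, 0.0, 0.0, 0.1, 0.1, 0.0, -1]
side 0.0 [0.3, 0.0, 0.0, 0.0, 0.0, 0.06, 0.05, -1]
side 0.05 [0.23, 0.05, 0.03, 0.0, 0.0, 0.06, 0.06, -1]
side 0.1 [0.0, 0.05, 0.0, 0.0, 0.0, 0.0, -1, -1]
side 0.15 [0.0, 0.03, 0.0, 0.0, 0.05, 0.05, 0.05, -1]
side 0.2 [0.03, 0.03, 0.03, 0.0, 0.05, 0.2, 0.05, -1]
side 0.25 [0.03, 0.03, 0.03, 0.0, 0.05, 0.05, 0.05, -1]
top -0.65 [-1, -1, -1, -1, -1, -1, -1, -1]
top -0.6 [-1, -1, -1, -1, 0.08, 0.09, -1, -1]
top -0.55 [-1, -1, -1, -1, 0.05, 0.15, 0.16, -1]
top -0.5 [-1, -1, -1, -1, 0.01, 0.21, 0.15, -1]
top -0.45 [-1, -1, -1, 0.18, 0.11, 0.21, 0.15, -1]
top -0.4 [-1, -1, -1, 0.18, 0.11, 0.19, 0.13, -1]
top -0.35 [-1, -1, -1, 0.09, 0.08, 0.18, 0.19, -1]
top -0.3 [-1, -1, 0.1, 0.1, 0.01, 0.2, 0.2, -1]
top -0.25 [-1, -1, 0.01, 0.01, 0.0, 0.14, 0.11, -1]
top -0.2 [-1, -1, 0.01, 0.01, 0.03, 0.09, 0.07, -1]
top -0.15 [-1, 0.0, 0.01, 0.01, 0.1, 0.1, 0.0, -1]
top -0.1 [-1, 0.6, 0.01, 0.01, 0.1, 0.1, 0.0, -1]
top -0.05 [0.6, 0.6, 0.01, 0.01, 0.1, 0.1, 0.01, -1]
top 0.0 [0.55, 0.48, 0.01, 0.01, 0.0, 0.01, 0.01, -1]
top 0.05 [0.45, 0.05, 0.01, 0.01, 0.01, 0.06, 0.06, -1]
top 0.1 [0.36, 0.05, 0.01, 0.01, 0.01, 0.01, 0.01, -1]
top 0.15 [0.01, 0.03, 0.0, 0.01, 0.05, 0.05, 0.04, -1]
top 0.2 [0.03, 0.03, 0.03, 0.01, 0.05, 0.21, 0.05, -1]
top 0.25 [0.03, 0.03, 0.03, 0.01, 0.05, 0.05, 0.05, -1]
```

Request:
step_arm --slide '[[0, 0, 0.4], [0, 0, 0.8], [0, 0, 0.8]]' --turn '[[0, 0, 0], [0, 0, 0], [0, 0, 0]]' --jaw 1 --newtons 35

```text
time: 1.6
position: [0.254, -0.5751, 0.3092]
tool_rot: [0.382, 0.589, -0.389, 0.596]
ft_force: [0.7, -1.0, 0.3]
grip_width: 0.0872
```

Request:
step_arm --slide '[[0.2, 0.4, 0], [0.4, 0.7, 0], [0.5, 1, 0]]' --turn '[[0, 0, 0], [0, 0, 0], [0, 0, 0]]'

```text
time: 1.9
position: [0.304, -0.47, 0.3021]
tool_rot: [0.386, 0.593, -0.385, 0.593]
ft_force: [0.3, -0.3, 0.2]
grip_width: 0.0869
```

Request:
step_arm --slide '[[0.2, 0.4, 0], [0.4, 0.7, 0], [0.5, 1, 0]]' --turn '[[0, 0, 0], [0, 0, 0], [0, 0, 0]]'

```text
time: 2.2
position: [0.354, -0.3698, 0.3023]
tool_rot: [0.386, 0.593, -0.385, 0.593]
ft_force: [0.4, -0.2, 0.1]
grip_width: 0.0867
```

Request:
step_arm --slide '[[0.2, 0.4, 0], [0.4, 0.7, 0], [0.5, 1, 0]]' --turn '[[0, 0, 0], [0, 0, 0], [0, 0, 0]]'

```text
time: 2.5
position: [0.4041, -0.2699, 0.3024]
tool_rot: [0.386, 0.593, -0.385, 0.593]
ft_force: [0.4, -0.2, 0.7]
grip_width: 0.0872
```

Request:
step_arm --slide '[[0.2, 0.4, 0], [0.4, 0.7, 0], [0.5, 1, 0]]' --turn '[[0, 0, 0], [0, 0, 0], [0, 0, 0]]'

```text
time: 2.8
position: [0.4542, -0.17, 0.3024]
tool_rot: [0.386, 0.592, -0.385, 0.593]
ft_force: [-0.8, -0.2, 0.2]
grip_width: 0.0869
```

Request:
step_arm --slide '[[0.1, 0.4, 0], [0.2, 0.7, 0], [0.2, 1, 0]]' --turn '[[0, 0, 0], [0, 0, 0], [0, 0, 0]]'

```text
time: 3.1
position: [0.4739, -0.07, 0.3023]
tool_rot: [0.386, 0.592, -0.385, 0.593]
ft_force: [0.2, 0.1, 0.7]
grip_width: 0.0874
```

Request:
step_arm --slide '[[0.1, 0.4, 0], [0.2, 0.7, 0], [0.2, 1, 0]]' --turn '[[0, 0, 0], [0, 0, 0], [0, 0, 0]]'

```text
time: 3.4
position: [0.4939, 0.03, 0.3024]
tool_rot: [0.386, 0.592, -0.385, 0.593]
ft_force: [0.3, -0.7, 0.9]
grip_width: 0.0871
```

Request:
step_arm --slide '[[0, 0.4, 0], [0, 0.7, 0], [0, 1, 0], [0, 1, 0], [0, 1, 0]]' --turn '[[0, 0, 0], [0, 0, 0], [0, 0, 0], [0, 0, 0], [0, 0, 0]]'

```text
time: 3.9
position: [0.4927, 0.1289, 0.3022]
tool_rot: [0.385, 0.593, -0.385, 0.593]
ft_force: [0.1, 1.1, -0.1]
grip_width: 0.0871
```

Request:
step_arm --slide '[[0, 0.4, 0], [-0.01, 0.78, 0], [-0.01, 0.78, 0], [-0.01, 0.78, -0.4], [-0.01, 0.78, -0.7], [-0.01, 0.78, -0.7], [-0.01, 0.78, -0.7]]' --turn '[[0, 0, 0], [0, 0, 0], [0, 0, 0], [0, 0, 0], [0, 0, 0], [0, 0, 0], [0, 0, 0]]'

```text
time: 4.6
position: [0.4924, 0.2053, 0.2327]
tool_rot: [0.386, 0.592, -0.386, 0.592]
ft_force: [0.5, 0.7, 0.4]
grip_width: 0.0872
```

```bash
python3 - <<'E'
from h import *
print(get_obs()["position"])
a=vision.camera("side")["image"][50:230,150:350]; b=vision.camera("top")["image"][120:260,100:300]
cv2.imwrite("pics/a1.png",cv2.resize(a,None,fx=4,fy=3,interpolation=2)[:300*2,:,::-1]); cv2.imwrite("pics/b1.png",cv2.resize(b,None,fx=4,fy=4,interpolation=2)[:,:,::-1])
E
```

```text
[0.49244945 0.20530304 0.23267193]
```

View pics/a1.png

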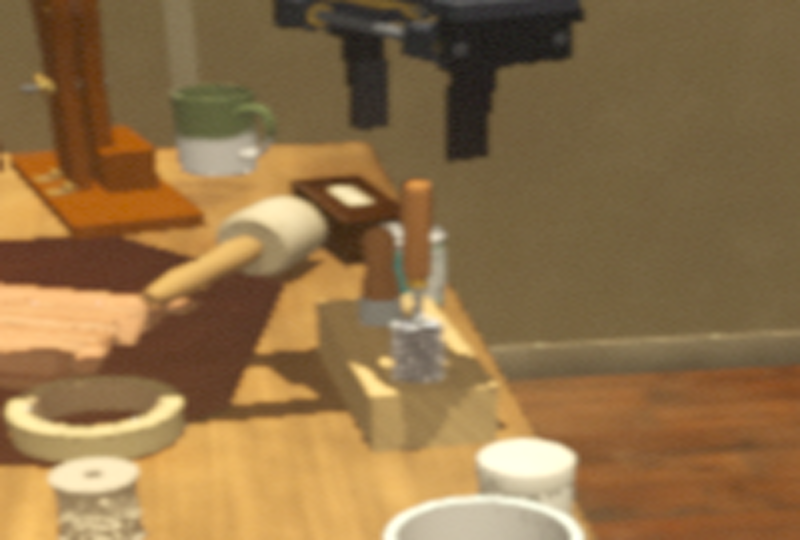

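The side view shows the open fingers above the brush handle and straddling it (crop pixels (368,110) and (468,140); handle top at (417,185)). Next I go down and grip.

Request:
step_arm --slide '[[0, 0.01, -0.4], [0, 0.01, -0.86], [0, 0.01, -0.86], [0, 0.01, -0.86]]' --turn '[[0, 0, 0], [0, 0, 0], [0, 0, 0], [0, 0, 0]]'

```text
time: 5.1
position: [0.4929, 0.2075, 0.1476]
tool_rot: [0.386, 0.592, -0.386, 0.593]
ft_force: [0.4, 0.1, -0.1]
grip_width: 0.0868
```

Request:
step_arm --slide '[[0, 0, 0], [0, 0, 0], [0, 0, 0], [0, 0, 0], [0, 0, 0], [0, 0, 0], [0, 0, 0], [0, 0, 0]]' --turn '[[0, 0, 0], [0, 0, 0], [0, 0, 0], [0, 0, 0], [0, 0, 0], [0, 0, 0], [0, 0, 0], [0, 0, 0]]' --jaw 0 --newtons 35

```text
time: 5.9
position: [0.492, 0.2076, 0.1464]
tool_rot: [0.386, 0.593, -0.386, 0.593]
ft_force: [0.1, -0.5, -0.4]
grip_width: 0.0311
```

Request:
step_arm --slide '[[0, 0, 0], [0, 0, 0], [0, 0, 0], [0, 0, 0], [0, 0, 0]]' --turn '[[0, 0, 0], [0, 0, 0], [0, 0, 0], [0, 0, 0], [0, 0, 0]]'

```text
time: 6.4
position: [0.492, 0.2075, 0.1465]
tool_rot: [0.386, 0.593, -0.386, 0.593]
ft_force: [0.2, 0.3, -0.7]
grip_width: 0.0174
```

Request:
step_arm --slide '[[0, 0, 0.2], [0, 0, 0.5], [0, 0, 0.8], [0, 0, 0.8], [0, 0, 0.8]]' --turn '[[0, 0, 0], [0, 0, 0], [0, 0, 0], [0, 0, 0], [0, 0, 0]]'

```text
time: 6.9
position: [0.492, 0.2076, 0.2268]
tool_rot: [0.386, 0.592, -0.385, 0.593]
ft_force: [-0.4, 0.4, -1.4]
grip_width: 0.0173
```

Request:
step_arm --slide '[[0, 0, 0.4], [0, 0, 0.8], [0, 0, 0.8], [0, 0, 0.8]]' --turn '[[0, 0, 0], [0, 0, 0], [0, 0, 0], [0, 0, 0]]'

```text
time: 7.3
position: [0.4915, 0.2074, 0.3057]
tool_rot: [0.385, 0.593, -0.386, 0.592]
ft_force: [-0.3, -0.3, -1.2]
grip_width: 0.0169
```

```bash
cat > br.py <<'E'
from h import *
import sys
from scipy.optimize import least_squares
s=get_obs(); t=s["position"]; print("tcp",t.round(4),"w",s["grip_width"].round(4),s["time"])
for n in("side","top"):
    c=vision.camera(n)
    cv2.imwrite(f"pics/{sys.argv[1]}_{n}.png",c["image"][:,:,::-1])
    ms=vision.silhouettes(c,"brush")
    if not ms: print(n,"none"); continue
    P=pts(c,ms[0]["mask"]); P=P[np.hypot(*(P[:,:2]-t[:2]).T)<.06]; P=P[P[:,2]<t[2]-.005]
    if len(P)<10: print(n,"few");continue
    zmin=np.percentile(P[:,2],1)
    B=P[P[:,2]<t[2]-.06]  # bristle head
    if len(B)>10:
        f=least_squares(lambda p:np.hypot(B[:,0]-p[0],B[:,1]-p[1])-.015,t[:2],loss="soft_l1",f_scale=.002)
        print(n,ms[0]["p"],"zmin",zmin.round(4),"head centre",f.x.round(4),len(B),"at z",B[:,2].mean().round(3))
E
python3 br.py lift
```

```text
Traceback (most recent call last):
  File "br.py", line 4, in <module>
    s=get_obs(); t=s["position"]; print("tcp",t.round(4),"w",s["grip_width"].round(4),s["time"])
                                                             ^^^^^^^^^^^^^^^^^^^^^
AttributeError: 'float' object has no attribute 'round'
```

```bash
sed -i 's/s\["grip_width"\].round(4)/s["grip_width"]/' br.py; python3 br.py lift
```

```text
tcp [0.4915 0.2074 0.3057] w 0.016874042470598902 7.3
side 0.86 zmin 0.1705 head centre [0.4915 0.2095] 434 at z 0.208
top none
```

View pics/lift_side.png

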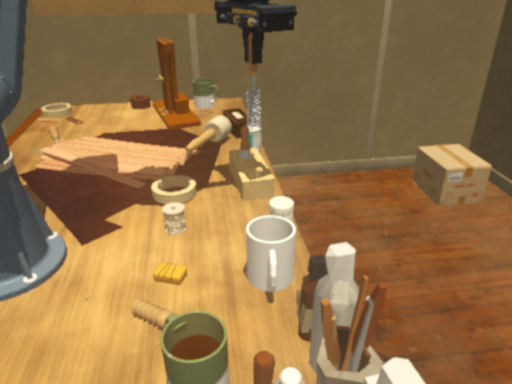

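The side view shows the brush hanging upright at about (253,100), below the gripper, with its foot at z≈0.169 and the mug still at (271,250). Next I carry it to the mug.

Request:
step_arm --slide '[[0, -0.3, 0], [0, -0.6, 0], [-0.05, -0.9, 0], [-0.1, -1, 0]]' --turn '[[0, 0, 0], [0, 0, 0], [0, 0, 0], [0, 0, 0]]'

```text
time: 7.9
position: [0.4812, 0.1055, 0.3051]
tool_rot: [0.386, 0.593, -0.387, 0.591]
ft_force: [-0.1, -0.5, -0.4]
grip_width: 0.0172
```

Request:
step_arm --slide '[[0, -0.4, 0], [0, -0.8, 0], [-0.08, -1, 0]]' --turn '[[0, 0, 0], [0, 0, 0], [0, 0, 0]]'

```text
time: 8.2
position: [0.4744, 0.0055, 0.3058]
tool_rot: [0.386, 0.592, -0.386, 0.592]
ft_force: [1.0, -0.1, -0.6]
grip_width: 0.0177
```

Request:
step_arm --slide '[[0, -0.4, 0], [0, -0.8, 0], [0, -1, 0]]' --turn '[[0, 0, 0], [0, 0, 0], [0, 0, 0]]'

```text
time: 8.5
position: [0.4739, -0.0945, 0.3058]
tool_rot: [0.386, 0.592, -0.386, 0.592]
ft_force: [-0.2, 0.8, -0.8]
grip_width: 0.0177
```

Request:
step_arm --slide '[[0, -0.14, -0.1], [0, -0.14, -0.2], [0, -0.14, -0.3], [0, -0.14, -0.3], [0, -0.14, -0.3]]' --turn '[[0, 0, 0], [0, 0, 0], [0, 0, 0], [0, 0, 0], [0, 0, 0]]'

```text
time: 9.0
position: [0.4737, -0.1051, 0.2759]
tool_rot: [0.385, 0.594, -0.385, 0.592]
ft_force: [-0.5, -0.4, -0.3]
grip_width: 0.0173
```

```bash
python3 br.py mug; python3 - <<'E'
from h import *
from scipy.optimize import least_squares
c=vision.camera("side");P=pts(c,vision.silhouettes(c,"mug_in")[0]["mask"])
R=P[(P[:,2]>.085)&(P[:,2]<.108)]
f=least_squares(lambda p:np.hypot(R[:,0]-p[0],R[:,1]-p[1])-.0385,[.474,-.107],loss="soft_l1",f_scale=.003);print("rim",f.x)
E
```

```text
tcp [ 0.4737 -0.1051  0.2759] w 0.017261715249874087 9.0
side 0.77 zmin 0.1409 head centre [ 0.4739 -0.1029] 814 at z 0.179
top none
rim [ 0.47409465 -0.10735078]
```

View pics/mug_side.png

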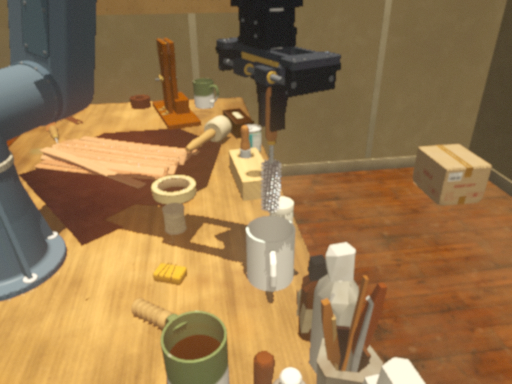

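The side view shows the brush upright at (271,185), centred above the mug opening at (271,225). The head fit is about 4 mm to +y, so I correct by -3 mm and go down.

Request:
step_arm --slide '[[0, -0.03, 0], [0, -0.03, -0.2], [0, -0.03, -0.45], [0, -0.03, -0.7], [0, -0.03, -0.9], [0, -0.03, -0.9], [0, -0.03, -0.9]]' --turn '[[0, 0, 0], [0, 0, 0], [0, 0, 0], [0, 0, 0], [0, 0, 0], [0, 0, 0], [0, 0, 0]]'

```text
time: 10.0
position: [0.4743, -0.1098, 0.1868]
tool_rot: [0.386, 0.593, -0.386, 0.593]
ft_force: [0.3, 0.5, -0.2]
grip_width: 0.0174
```

Request:
step_arm --slide '[[0, 0, -0.15], [0, 0, -0.3], [0, 0, -0.37], [0, 0, -0.37], [0, 0, -0.37], [0, 0, -0.37], [0, 0, -0.37]]' --turn '[[0, 0, 0], [0, 0, 0], [0, 0, 0], [0, 0, 0], [0, 0, 0], [0, 0, 0], [0, 0, 0]]'

```text
time: 10.7
position: [0.4745, -0.1097, 0.1502]
tool_rot: [0.386, 0.592, -0.386, 0.593]
ft_force: [0.2, 1.1, -1.3]
grip_width: 0.0173
```

```bash
python3 br.py bot; python3 - <<'E'
from h import *
im=cv2.imread("pics/bot_side.png")[90:310,190:360]; cv2.imwrite("pics/bot_c.png",cv2.resize(im,None,fx=2.7,fy=2.7))
E
```

```text
tcp [ 0.4745 -0.1097  0.1502] w 0.017284774379320716 10.7
side 0.73 zmin 0.0716 head centre [ 0.475  -0.1069] 61 at z 0.085
top none
```

View pics/bot_c.png

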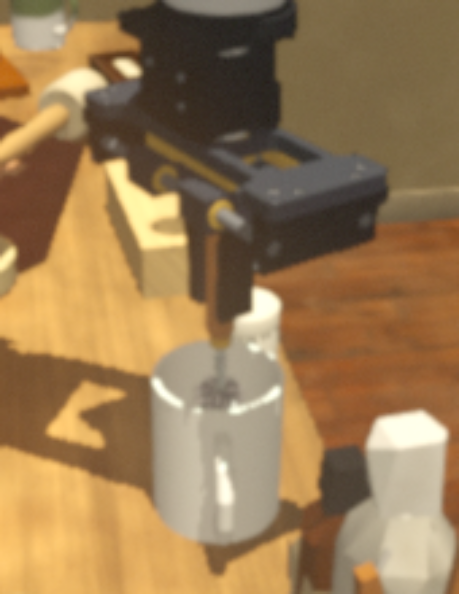

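The brush head is inside the mug, central, at crop (217,395), with its foot about 9 mm above the mug's floor. I go 3 mm deeper for margin, then do the strokes.

Request:
step_arm --slide '[[0, 0, -0.03], [0, 0, -0.03], [0, 0, -0.03], [0, 0, 0.2], [0, 0, 0.45], [0, 0, 0.6], [0, 0, 0.6], [0, 0, 0.6], [0, 0, 0.6]]' --turn '[[0, 0, 0], [0, 0, 0], [0, 0, 0], [0, 0, 0], [0, 0, 0], [0, 0, 0], [0, 0, 0], [0, 0, 0], [0, 0, 0]]'

```text
time: 11.8
position: [0.4732, -0.1091, 0.2086]
tool_rot: [0.386, 0.593, -0.386, 0.592]
ft_force: [-0.6, 0.3, -0.6]
grip_width: 0.0173
```

Request:
step_arm --slide '[[0, 0, -0.2], [0, 0, -0.4], [0, 0, -0.55], [0, 0, -0.63], [0, 0, -0.63], [0, 0, -0.63], [0, 0, -0.63], [0, 0, -0.63]]' --turn '[[0, 0, 0], [0, 0, 0], [0, 0, 0], [0, 0, 0], [0, 0, 0], [0, 0, 0], [0, 0, 0], [0, 0, 0]]'

```text
time: 12.6
position: [0.4745, -0.1097, 0.1472]
tool_rot: [0.386, 0.592, -0.386, 0.593]
ft_force: [-0.1, 0.0, -0.2]
grip_width: 0.017
```

Request:
step_arm --slide '[[0, 0, 0.2], [0, 0, 0.45], [0, 0, 0.63], [0, 0, 0.63], [0, 0, 0.63], [0, 0, 0.63]]' --turn '[[0, 0, 0], [0, 0, 0], [0, 0, 0], [0, 0, 0], [0, 0, 0], [0, 0, 0]]'

```text
time: 13.2
position: [0.4733, -0.1091, 0.2087]
tool_rot: [0.386, 0.593, -0.386, 0.592]
ft_force: [-1.1, 1.0, -0.8]
grip_width: 0.0175
```

Request:
step_arm --slide '[[0, 0, -0.2], [0, 0, -0.4], [0, 0, -0.55], [0, 0, -0.63], [0, 0, -0.63], [0, 0, -0.63], [0, 0, -0.63], [0, 0, -0.63]]' --turn '[[0, 0, 0], [0, 0, 0], [0, 0, 0], [0, 0, 0], [0, 0, 0], [0, 0, 0], [0, 0, 0], [0, 0, 0]]'

```text
time: 14.0
position: [0.4745, -0.1097, 0.1472]
tool_rot: [0.386, 0.592, -0.386, 0.593]
ft_force: [0.5, 0.7, 1.1]
grip_width: 0.0173
```

```bash
python3 br.py bot3; python3 - <<'E'
from h import *
im=cv2.imread("pics/bot3_side.png")[90:310,190:360]; cv2.imwrite("pics/bot3_c.png",cv2.resize(im,None,fx=2.7,fy=2.7))
E
```

```text
tcp [ 0.4745 -0.1097  0.1472] w 0.017344701289598072 14.0
side 0.73 zmin 0.0678 head centre [ 0.4754 -0.1058] 36 at z 0.081
top none
```

View pics/bot3_c.png

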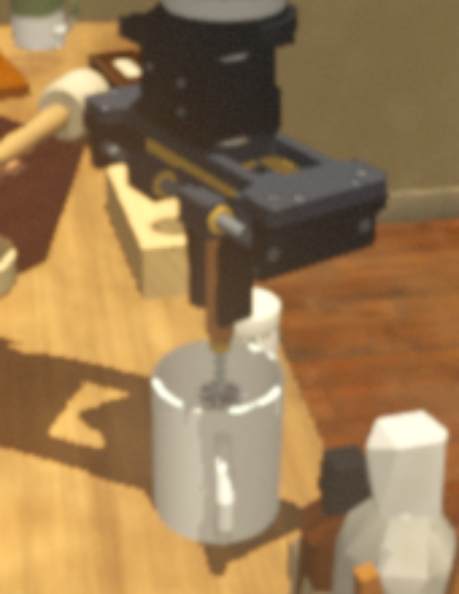

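Third push is done: head low and central in the mug at crop (218,395), mug unmoved. Now I lift it out and carry it back.

Request:
step_arm --slide '[[0, 0, 0.2], [0, 0, 0.5], [0, 0, 0.8], [0, 0, 0.8]]' --turn '[[0, 0, 0], [0, 0, 0], [0, 0, 0], [0, 0, 0]]'

```text
time: 14.6
position: [0.4767, -0.1106, 0.2303]
tool_rot: [0.386, 0.589, -0.385, 0.596]
ft_force: [0.5, 0.4, -0.9]
grip_width: 0.0173
```

Request:
step_arm --slide '[[0, 0, 0.4], [0, 0, 0.8], [0, 0, 0.8]]' --turn '[[0, 0, 0], [0, 0, 0], [0, 0, 0]]'

```text
time: 14.9
position: [0.477, -0.1108, 0.3109]
tool_rot: [0.386, 0.589, -0.385, 0.597]
ft_force: [0.2, -0.7, -0.9]
grip_width: 0.0173
```

Request:
step_arm --slide '[[0, 0.3, 0], [0, 0.6, 0], [0, 0.9, 0], [0, 1, 0]]' --turn '[[0, 0, 0], [0, 0, 0], [0, 0, 0], [0, 0, 0]]'

```text
time: 15.3
position: [0.4726, -0.0071, 0.305]
tool_rot: [0.385, 0.594, -0.385, 0.592]
ft_force: [0.7, -0.1, -1.1]
grip_width: 0.0173
```

Request:
step_arm --slide '[[0, 0.4, 0], [0.05, 0.8, 0], [0.1, 1, 0]]' --turn '[[0, 0, 0], [0, 0, 0], [0, 0, 0]]'

```text
time: 15.6
position: [0.4833, 0.0925, 0.3054]
tool_rot: [0.385, 0.594, -0.385, 0.592]
ft_force: [0.5, -0.2, -0.7]
grip_width: 0.0173
```

Request:
step_arm --slide '[[0, 0.4, 0], [0.05, 0.8, 0], [0.08, 1, 0], [0.08, 1, 0], [0.08, 1, 0], [0.08, 1, 0]]' --turn '[[0, 0, 0], [0, 0, 0], [0, 0, 0], [0, 0, 0], [0, 0, 0], [0, 0, 0]]'

```text
time: 16.2
position: [0.4918, 0.1894, 0.3059]
tool_rot: [0.386, 0.593, -0.387, 0.592]
ft_force: [0.0, -0.6, -1.3]
grip_width: 0.0174
```

Request:
step_arm --slide '[[0, 0.18, 0], [0, 0.18, 0], [0, 0.18, -0.3], [0, 0.18, -0.6], [0, 0.18, -0.8], [0, 0.18, -0.8], [0, 0.18, -0.8]]' --turn '[[0, 0, 0], [0, 0, 0], [0, 0, 0], [0, 0, 0], [0, 0, 0], [0, 0, 0], [0, 0, 0]]'

```text
time: 16.9
position: [0.4924, 0.2076, 0.2268]
tool_rot: [0.386, 0.592, -0.386, 0.593]
ft_force: [-0.7, 0.7, -0.1]
grip_width: 0.0172
```

```bash
python3 br.py back; python3 - <<'E'
from h import *
im=cv2.imread("pics/back_side.png")[50:230,170:340]; cv2.imwrite("pics/back_c.png",cv2.resize(im,None,fx=3.3,fy=3.3))
E
```

```text
tcp [0.4924 0.2076 0.2268] w 0.01717790287973231 16.9
side 0.81 zmin 0.0929 head centre [0.4923 0.2096] 379 at z 0.131
top none
```

View pics/back_c.png

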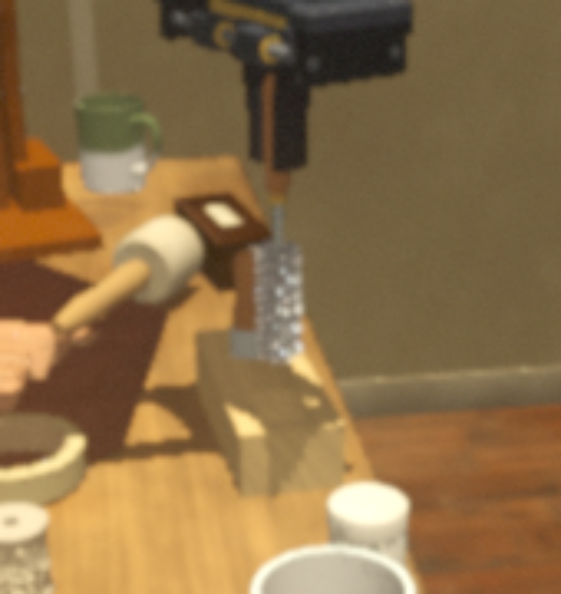

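The brush is upright above its slot at the pose it was lifted from. Its foot is at crop (275,360), above the rack, and the stub stands at (243,310). Next I lower it.

Request:
step_arm --slide '[[0, 0, -0.2], [0, 0, -0.4], [0, 0, -0.55], [0, 0, -0.7], [0, 0, -0.79], [0, 0, -0.79], [0, 0, -0.79]]' --turn '[[0, 0, 0], [0, 0, 0], [0, 0, 0], [0, 0, 0], [0, 0, 0], [0, 0, 0], [0, 0, 0]]'

```text
time: 17.8
position: [0.4926, 0.2087, 0.1482]
tool_rot: [0.386, 0.592, -0.385, 0.593]
ft_force: [-0.1, 1.1, -0.2]
grip_width: 0.0169
```

Request:
step_arm --slide '[[0, 0, -0.01], [0, 0, -0.01], [0, 0, -0.01]]' --turn '[[0, 0, 0], [0, 0, 0], [0, 0, 0]]'

```text
time: 18.1
position: [0.4922, 0.2086, 0.1469]
tool_rot: [0.386, 0.592, -0.386, 0.593]
ft_force: [0.7, -0.4, 0.4]
grip_width: 0.0174
```

Request:
step_arm --slide '[[0, 0, 0], [0, 0, 0], [0, 0, 0], [0, 0, 0], [0, 0, 0], [0, 0, 0], [0, 0, 0], [0, 0, 0], [0, 0, 0], [0, 0, 0], [0, 0, 0], [0, 0, 0]]' --turn '[[0, 0, 0], [0, 0, 0], [0, 0, 0], [0, 0, 0], [0, 0, 0], [0, 0, 0], [0, 0, 0], [0, 0, 0], [0, 0, 0], [0, 0, 0], [0, 0, 0], [0, 0, 0]]' --jaw 1

```text
time: 19.3
position: [0.4921, 0.2085, 0.1466]
tool_rot: [0.386, 0.593, -0.386, 0.593]
ft_force: [-0.9, 0.2, -0.3]
grip_width: 0.087
```

Request:
step_arm --slide '[[0, 0, 0.2], [0, 0, 0.5], [0, 0, 0.9], [0, 0, 0.9], [0, 0, 0.9]]' --turn '[[0, 0, 0], [0, 0, 0], [0, 0, 0], [0, 0, 0], [0, 0, 0]]'

```text
time: 19.8
position: [0.4925, 0.2086, 0.2375]
tool_rot: [0.386, 0.592, -0.385, 0.593]
ft_force: [0.3, -1.5, -0.5]
grip_width: 0.0869
```

Request:
step_arm --slide '[[0, -0.2, 0.3], [0, -0.5, 0.5], [0, -0.9, 0.5], [0, -1, 0.5], [0, -1, 0.5], [0, -1, 0.5]]' --turn '[[0, 0, 0], [0, 0, 0], [0, 0, 0], [0, 0, 0], [0, 0, 0], [0, 0, 0]]'

```text
time: 20.4
position: [0.4913, 0.109, 0.2854]
tool_rot: [0.386, 0.593, -0.386, 0.592]
ft_force: [0.5, 0.7, -1.1]
grip_width: 0.0869
```

```bash
python3 - <<'E'
from h import *
from scipy.optimize import least_squares
for n in("side","top"):
    c=vision.camera(n); cv2.imwrite(f"pics/end_{n}.png",c["image"][:,:,::-1])
    for t in("brush","stub_brush","mug_in"):
        ms=vision.silhouettes(c,t)
        if not ms: print(n,t,"none");continue
        P=pts(c,ms[0]["mask"])
        if t=="brush":
            B=P[(P[:,2]>.135)&(P[:,2]<.2)&(abs(P[:,1]-.205)<.03)]
            f=least_squares(lambda p:np.hypot(B[:,0]-p[0]-p[2]*(B[:,2]-.165),B[:,1]-p[1]-p[3]*(B[:,2]-.165))-.009,[.49,.207,0,0],loss="soft_l1",f_scale=.002)
            print(n,"brush axis",f.x.round(4),"zmax",P[:,2].max().round(3))
        elif t=="mug_in":
            R=P[(P[:,2]>.094)&(P[:,2]<.108)]
            print(n,"rim",least_squares(lambda p:np.hypot(R[:,0]-p[0],R[:,1]-p[1])-.0385,[.474,-.107],loss="soft_l1",f_scale=.003).x.round(4))
        else: print(n,t,P[P[:,2]>P[:,2].max()-.008].mean(0).round(3))
E
```

```text
side brush axis [0.492  0.2083 0.0164 0.0195] zmax 0.203
side stub_brush [0.483 0.311 0.124]
side rim [ 0.4741 -0.1071]
top brush none
top stub_brush [0.36  0.165 0.674]
top rim [ 0.4731 -0.1047]
```

View pics/end_side.png

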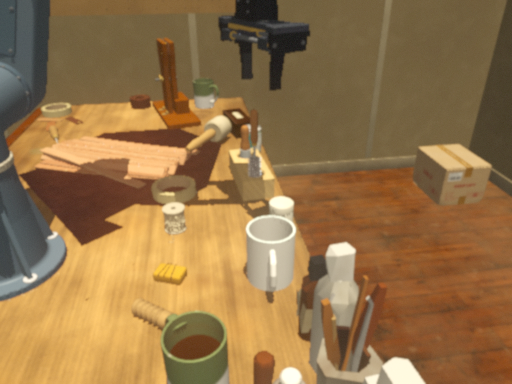

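The brush stands upright in its slot at (253,150), the stub brush and mug are where they were, and the gripper is clear. I'm handing in.

```bash
python3 -c "
from rig import hand_in; print(hand_in())"
```

```text
the job is handed in; nothing more can be done
None
```

The long bottle brush scrubbed the mug with three upright pushes to the bottom and is back in its own slot, released. I handed in at about 20.5 s of the 58 s allowed; `hand_in()` gives no verdict.

- **Scrubbing:** By the measured tool position, the first push reached about 9 mm above the mug's floor and was then taken 3 mm deeper. The next two reached about 6 mm. The brush was drawn up to about 67 mm between pushes, and no force reading exceeded about 1.5 N.
- **Brush:** In the side view it stands in its slot about 1 mm from where it was, leaning about 0.03 rad.
- **Mug and short brush:** The mug's rim came out within 0.5 mm of its start in both cameras. The short brush is within about 1 mm in the side view.
- **Gripper:** It is open and clear of everything.

**Checks that failed or disagreed:** The top camera's network found no brush in the end picture, and its short-brush reading there was clearly false (z = 0.67 m). The end positions of both brushes therefore rest on the side camera alone.

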